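# Let the large vial out of the dispenser

## Task

Let the larger of the two vials out of the dispenser: with your fingertips press down the paddle of the lever on its lane so that the gate lifts, keep it down until the vial has rolled out into the dish, then let the paddle come up again so that the gate is shut. The smaller vial stays behind its own gate; do not touch or pick up either vial, and leave the dish, the tape roll, the bottle and the cup where they are.

Things in the scene. Friction and masses are not known exactly. Their poses are not given: they have to be found in the camera images.
- dispenser: Fixed vial dispenser, white base 190 x 190 mm (x -60 to 130), two open-topped sloping lanes (centres y = +-36.5 mm) between aluminium walls up to 100 mm high. Origin: on the work surface below the levers' pivot axis. +x points down the lanes to the dish, away from the robot (turned up to 23 degrees); +y is the robot's left. A steel lever on the outer side of each lane (y = +-82 mm) pivots at x = 0, 100 mm up.
- left_gate (a point): Middle of the lower edge of the clear gate, 62 mm wide, 50 mm high, on the far (+x) end of the left lever, 110 mm beyond the pivot. Shut, it hangs across the left lane 3 mm above the lane floor, which slopes down 12 degrees towards +x and is 46 mm high there.
- right_gate (a point): The same on the right lever and lane.
- left_paddle (a point): Centre of the upper face of the black flat paddle, 34 x 34 x 6 mm, on the robot-side end of the left (+y) lever; 110 mm above the work surface when up, 100 mm from the pivot axis. It turns with the lever; its z axis is the face's normal. Nothing is under it.
- right_paddle (a point): The same paddle on the right (-y) lever.
- left_lever (a joint): Tilt of the left lever, rad: 0 = gate shut and paddle up, grows as the paddle goes down, stop at 0.42 (paddle about 41 mm lower). A spring returns it to 0: about 2.5 N on the paddle starts it, 4.5 N holds it fully down. The large vial passes from about 0.27 (paddle 27 mm lower), the small one from about 0.17.
- right_lever (a joint): The same for the right lever.
- large_vial: The larger vial, amber glass with aluminium cap, 34 mm diameter, 58 mm long, 40 to 75 g, lying across one of the lanes against its gate (either lane). Origin: on its axis at mid length; its y axis is its long axis. It rolls out by itself within about a second when its gate is up.
- small_vial: The smaller vial, same materials, 23 mm diameter, 46 mm long, lying against the gate of the other lane. Origin: on its axis at mid length; its y axis is its long axis.
- dish: Loose steel dish with a dark rubber lining, 130 x 190 mm, 36 mm high, walls 3 mm, lining top 6 mm above its underside, standing in front of both gates. Origin: centre of its underside, axes along its sides (x the 130 mm side).
- tape_roll: Loose white roll of tape, 60 mm diameter, 22 mm high, lying between the two paddles on the robot's side of the dispenser. Origin: centre of its underside.
- bottle: Loose white bottle, 54 mm diameter, 125 mm high, to the right of the dispenser. Origin: centre of its underside.
- cup: Loose steel cup, 72 mm diameter, 75 mm high, to the left of the dispenser. Origin: centre of its underside.
Not all that is in view belongs to the job. Of the things shaped like the dish, the steel one is meant.

How it is judged:
On the way, in this order (a step that is already met when the one before it is completed fails the run):
1. the paddle of the large vial's lane is pressed down by the fingers (((y of large_vial in the frame of dispenser above 0 m and value of joint left_lever above 0.2 rad and contact force between the fingers and left_lever above 0.5 N) or (y of large_vial in the frame of dispenser below 0 m and value of joint right_lever above 0.2 rad and contact force between the fingers and right_lever above 0.5 N))), for 0.05 s.
2. the large vial has rolled into the dish (x of large_vial in the frame of dish between -0.062 and 0.062 m and y of large_vial in the frame of dish between -0.092 and 0.092 m and z of large_vial in the frame of dish below 0.034 m), for 0.1 s.
3. with the vial in the dish, both paddles are up and both gates shut (all of step 2 and value of joint each of left_lever, right_lever below 0.04 rad), for 0.1 s.
At the end, for the whole second after the job is handed in: The large vial lies at rest (under 0.03 m/s) inside the dish, both levers are back up (under 0.04 rad), the small vial is still in its lane behind its gate, the dish is within 30 mm and the tape roll, bottle and cup within 20 mm of where they began (all of step 3 and linear speed of large_vial below 0.03 m/s and x of small_vial in the frame of dispenser between -0.04 and 0.115 m and z of small_vial in the frame of dispenser above 0.05 m and distance of dish from where it was at the start of the episode below 0.03 m and distance of each of tape_roll, bottle, cup from where it was at the start of the episode below 0.02 m); the robot touches nothing.
It fails at once if the small vial leaves its lane (not (x of small_vial in the frame of dispenser between -0.04 and 0.115 m and z of small_vial in the frame of dispenser above 0.05 m)).
It fails at once if a vial is touched by the fingers (contact force between the fingers and large_vial above 0.3 N or contact force between the fingers and small_vial above 0.3 N).
It fails at once if a vial is lifted (height (world z) of any of large_vial, small_vial above 0.11 m).
It fails at once if the dish is moved or lifted (distance of dish from where it was at the start of the episode above 0.03 m or height (world z) of dish above 0.02 m).
It fails at once if the tape roll, bottle or cup is moved or lifted (distance of any of tape_roll, bottle, cup from where it was at the start of the episode above 0.02 m).
It also fails if it takes over 29 s, if anything falls off the work surface, if the arm or the gripper's body presses on something with over 40 N, if the wrist force passes 120 N, or if a joint passes its speed limit or range.

## Robot

A 6-joint arm with a two-finger parallel gripper is mounted at the origin on the work surface. World frame = base frame: x ahead of the robot, y to its left, z up, the work surface at z = 0. Lengths are in m, angles in rad, forces in N, time in s.
With the tool pointing down it reaches from about 0.35 to 0.725 m from the base axis. Payload 6 kg.
Tool frame: the origin (TCP) lies at the very end of the fingers, on their centre line; the grasp point (between the pads) lies manip.grip_depth behind it (manip.grip_depth is the distance from the TCP to the grasp point, in m); z points along the fingers, y is the direction in which the jaws open and shut (so a half turn about z gives the same grasp; the last joint's range is limited). The gripper opens to 85 mm and grips with 20 to 120 N. Pads are 22 mm wide; open, the fingers measure 114 mm over their backs; the gripper's body (76 mm by 85 mm) begins 54 mm behind the grasp point. The pads swing forward as they close: fully open they stand 13 mm farther back than shut.
Start: joints at [1.535, 0.04, 0.085, 0, -1.615, -0.334], TCP at [0.217, 0.559, 0.231] pointing down, gripper open.
Joint ranges: [-2.56, 2.56], [-1.29, 2.01], [-1.08, 1.49], [-3.29, 1.98], [-2.81, -0.18], [-2.99, 2.99]. Speed limits (rad/s): [2.57, 2.57, 3.01, 3.14, 3.14, 3.14].

## Interface

Orientations are given as a unit quaternion [w, x, y, z].
In Python, from workcell import manip, optics, job_done gives the robot as it stands.
- The arm moves only by the tool jog_arm, never from a script. Its arguments are lists of equal length, an entry for each row: "twist": the turn, a rotation vector about the world's x, y, z in degrees, a list of three; "xyz": the shift along the world's x, y, z in m, a list of three; "claw": the closure, from 0 (fully open) to 1 (shut). A call has 1 to 12 rows; each row is the pose to reach, as a shift and turn from the pose commanded when the call began; what a row does not reach only later rows make up. A row lasts 1/12 s, in which the tool goes at most 41.7 mm and 7.16 degrees, less where a joint would pass 70% of its speed; a pose out of reach is approached as far as the arm can. A call with a gripper value outside its range is refused whole. The fingers move at their own pace and stop on an object; "force" is the grip in N (left out, the last holds). Time passes only in rows, so rows that repeat a pose let the fingers close. It gives the time, the measured TCP pose, the force and the opening at its end, in the units of the state.
- manip.get_state(): the state, without advancing time (a new reading comes with each control period).
- optics.get_image(name): name is "scene" or "top" or "wrist"; returns (picture, depth): 400x640x3 uint8, red, green, blue; 400x640 float32, m along the optical axis (not along the pixel's ray), 0 where there is no reading.
- optics.camera_model(name): a dict with "fov_y" (degrees; the focal length in pixels is half the picture's height over the tangent of half this angle, whatever the lens; pixels are square), "cx", "cy" (the principal point, pixels), "R" (3x3) and "t" (3): a world point X has camera coordinates R X + t. Camera axes: x right, y down, z forward; pixel columns grow to the right and rows downward; lengths in m; the calibration is good to about 2 mm. The wrist camera is an equidistant fisheye: a pixel r from the principal point sees the ray r / f radians off the axis. A picture is of the moment at which its call begins: read the wrist's pose just before it. camera_model takes no time and is no camera call; for the wrist camera it gives the pose at the moment of the call.
- job_done(): hands the job in, once; it reports no verdict.
The state is a dict: "time": time; "joint_pos": joint angles; "joint_velocities": joint speeds; "joint_efforts": joint torques, N m; "tcp_pos": TCP position; "orientation": TCP orientation; "contact_force": force on the tool from outside, world axes, zero at the start; "wrist_torque": the same for the moment, N m; "opening": finger opening in m.
Only numpy, scipy, OpenCV 4.12 (cv2) and the standard library are available. Lean on these libraries where they do the work, as an engineer would, in place of code of your own. Each camera call takes 0.05 s, during which the arm holds its last target.

## Working session

There is one attempt and no reset: what is moved stays moved. The work goes in short steps, Python scripts to look and compute and a tool call to move; the robot and the scene stay as the last step left them, time stands still between calls to the robot, and variables do not carry over. Pictures are saved under pics/ and viewed, and the job is handed in when it is done.

Besides the shell and the picture viewer there is one more tool, called after "Emit:" as a command line: name --argument value ..., lists and objects as JSON in quotes. jog_arm: Moves the arm, as the interface text tells. Its arguments: {"type":"object","properties":{"twist":{"type":"array","items":{"type":"array","items":{"type":"number"}}},"xyz":{"type":"array","items":{"type":"array","items":{"type":"number"}}},"claw":{"type":"array","items":{"type":"number"}},"force":{"type":"number"}},"required":["twist","xyz","claw"]}

```bash
mkdir -p pics; cat > h.py <<'E'
import numpy as np, cv2
from workcell import manip, optics, job_done
def save(n,im): cv2.imwrite('pics/'+n+'.png',cv2.cvtColor(im,cv2.COLOR_RGB2BGR))
def cloud(name,d):
    m=optics.camera_model(name);f=200/np.tan(np.radians(m['fov_y'])/2)
    v,u=np.mgrid[0:400,0:640]
    P=np.stack([(u-m['cx'])/f*d,(v-m['cy'])/f*d,d],-1)
    return (P-np.array(m['t']))@np.array(m['R'])
E
python3 - <<'E'
from h import *
s=manip.get_state();print(s['time'],s['tcp_pos'],s['orientation'],manip.grip_depth)
for n in('scene','top'):
    im,d=optics.get_image(n);save(n+'0',im);np.savez('pics/'+n+'0.npz',im=im,P=cloud(n,d),d=d)
    m=optics.camera_model(n);print(n,m, -np.array(m['R']).T@np.array(m['t']))
E
```

```text
0.0 [0.21664666 0.55915391 0.2302668 ] [ 8.97320149e-04  9.82957275e-01 -1.83831929e-01 -1.10467467e-04] 0.0187
scene {'fov_y': 56.35269035138717, 'cx': 318.75194791281126, 'cy': 197.83393878106781, 'R': array([[ 0.22462368,  0.9742558 ,  0.01923092],
       [ 0.69419747, -0.14614168, -0.70479251],
       [-0.68383776,  0.17166315, -0.70915279]]), 't': array([-0.1982897 , -0.32342601,  1.50158511])} [ 1.29590268 -0.11184796  0.84071834]
top {'fov_y': 44.215782284214974, 'cx': 321.74821768849296, 'cy': 204.75232080103834, 'R': array([[-0.02578606, -0.99958321,  0.01298032],
       [-0.99731821,  0.02483363, -0.06884526],
       [ 0.06849421, -0.01472076, -0.9975429 ]]), 't': array([0.04443297, 0.58064757, 1.09961071])} [0.50491918 0.04618197 1.13630694]
```

View pics/scene0.png

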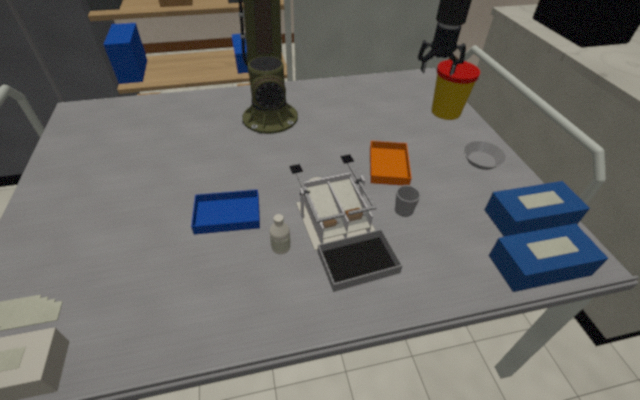

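View pics/top0.png

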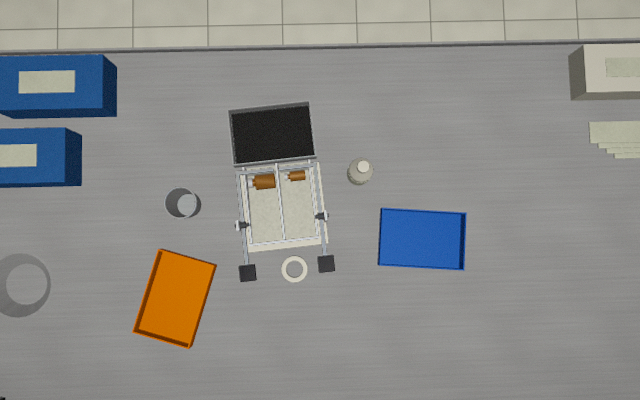

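The top view shows the steel dish at (272,133). The amber vials are at (263,181) in the left lane and (296,176) in the right lane. The paddles are at (247,273) left and (326,264) right. The blue and orange trays are decoys. Next I'll measure these and take a close crop.

```bash
python3 - <<'E'
from h import *
z=np.load('pics/top0.npz');im=z['im'];P=z['P']
save('crop0',cv2.resize(im[90:300,215:385],None,fx=3.4,fy=2.8,interpolation=cv2.INTER_CUBIC))
hsv=cv2.cvtColor(im,cv2.COLOR_RGB2HSV)
def rep(mask,x0,x1,y0,y1,mn):
    m=np.zeros_like(mask,np.uint8);m[y0:y1,x0:x1]=mask[y0:y1,x0:x1]
    n,l,st,c=cv2.connectedComponentsWithStats(m)
    for i in range(1,n):
        if st[i,4]>mn:
            q=P[l==i];r=cv2.minAreaRect(np.argwhere(l==i)[:,::-1].astype(np.float32))
            print(st[i],c[i].round(1),np.median(q,0).round(4),'zmax',np.percentile(q[:,2],95).round(4),r)
print('black');rep((hsv[...,2]<60),235,340,235,300,60)
print('amber');rep((hsv[...,0]<22)&(hsv[...,1]>130),240,330,160,200,30)
E
```

```text
black
[239 265  17  17 200] [246.8 272.4] [0.4401 0.1894 0.1098] zmax 0.113 ((247.37806701660156, 272.9024658203125), (15.129120826721191, 15.570846557617188), 83.6598129272461)
amber
[288 171  17  10 139] [296.7 175.4] [0.6437 0.0829 0.07  ] zmax 0.0739 ((296.0, 175.5), (9.0, 16.0), 90.0)
[253 174  22  16 285] [264.1 181.3] [0.6311 0.1532 0.0817] zmax 0.0858 ((263.54266357421875, 181.38414001464844), (13.914373397827148, 21.7550106048584), 83.6598129272461)
```

View pics/crop0.png

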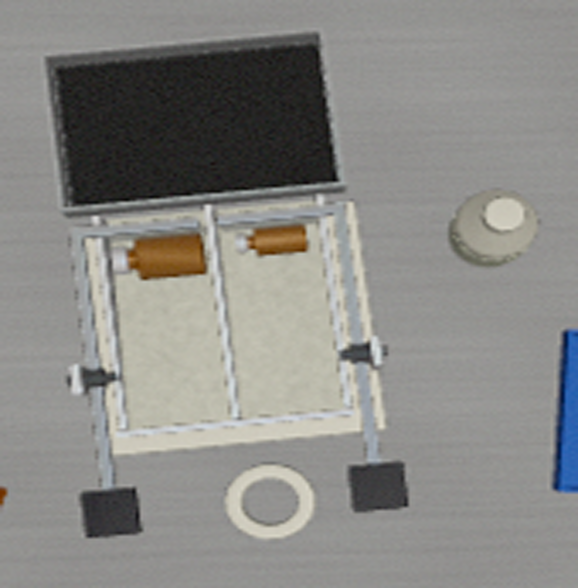

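The crop confirms it: the large vial is in the left lane, so I press the left paddle at (247,273). I'll cross-check its position in the scene view, and check the clearance around the yellow jar near the start pose.

```bash
python3 - <<'E'
from h import *
z=np.load('pics/scene0.npz');im=z['im'];P=z['P']
hsv=cv2.cvtColor(im,cv2.COLOR_RGB2HSV)
for (x0,x1,y0,y1) in [(280,310,155,185),(335,362,148,172)]:
    m=np.zeros((400,640),np.uint8);m[y0:y1,x0:x1]=(hsv[...,2]<50)[y0:y1,x0:x1]
    q=P[m>0];q=q[q[:,2]>.095];print(len(q),q.mean(0),q.min(0),q.max(0))
m=(hsv[...,0]<35)&(hsv[...,1]>150);m[:, :425]=0;m[:,490:]=0;m[130:]=0
q=P[m];print('jar',q.min(0),q.max(0))
m=(hsv[...,0]<5)|(hsv[...,0]>174);m=m&(hsv[...,1]>150);m[:, :425]=0;m[:,490:]=0;m[130:]=0
q=P[m];print('lid',q.min(0),q.max(0))
t=np.load('pics/top0.npz');m=cv2.cvtColor(t['im'],cv2.COLOR_RGB2HSV)[...,2]<75
for x0,x1 in((236,260),(315,337)):
    k=np.zeros((400,640),bool);k[252:284,x0:x1]=m[252:284,x0:x1]
    q=t['P'][k];q=q[q[:,2]>.1];print('top',len(q),q.mean(0),q.min(0),q.max(0))
E
```

```text
62 [0.47132168 0.02268894 0.12244855] [ 0.44304121 -0.11184796  0.10682002] [1.29590268 0.03915446 0.84071834]
55 [0.44406183 0.18763086 0.1109039 ] [0.42710337 0.17324227 0.10596202] [0.45984535 0.20267319 0.11415022]
jar [-0.45255811 -0.11184796 -0.15819085] [1.29590268 1.25301005 0.84071834]
lid [-0.45255811 -0.11184796 -0.15819085] [1.29590268 1.25301005 0.84071834]
top 248 [0.43846294 0.18862694 0.1099637 ] [0.421556   0.17232794 0.10530634] [0.4560939  0.20599135 0.11521874]
top 239 [0.4531223  0.0255712  0.10991709] [0.43735822 0.00895113 0.10500851] [0.46886467 0.041927   0.11520763]
```

```bash
python3 - <<'E'
from h import *
z=np.load('pics/scene0.npz');P=z['P'];d=z['d']
for v in(64,68,72,90,112):
  for u in(440,450,460,470,476): print(v,u,P[v,u].round(3) if d[v,u]>0 else None)
im,d=optics.get_image('wrist');save('w0',im)
save('jar',cv2.resize(z['im'][0:150,390:520],None,fx=4,fy=4))
E
```

```text
64 440 [0.052 0.67  0.189]
64 450 [0.065 0.705 0.192]
64 460 [0.07  0.745 0.191]
64 470 [0.08  0.782 0.193]
64 476 [-1.371  1.907 -0.586]
68 440 [0.086 0.653 0.191]
68 450 [0.228 0.601 0.264]
68 460 [0.107 0.724 0.195]
68 470 [0.109 0.766 0.191]
68 476 [0.112 0.79  0.191]
72 440 [0.11  0.643 0.187]
72 450 [0.243 0.595 0.257]
72 460 [0.131 0.712 0.191]
72 470 [0.136 0.752 0.19 ]
72 476 [0.141 0.774 0.19 ]
90 440 [0.117 0.658 0.115]
90 450 [0.162 0.672 0.138]
90 460 [0.173 0.707 0.141]
90 470 [0.162 0.758 0.129]
90 476 [-0.423  1.247 -0.242]
112 440 [0.145 0.667 0.033]
112 450 [0.16  0.702 0.038]
112 460 [0.152 0.754 0.026]
112 470 [0.128 0.82  0.003]
112 476 [ 0.127  0.849 -0.001]
```

View pics/jar.png

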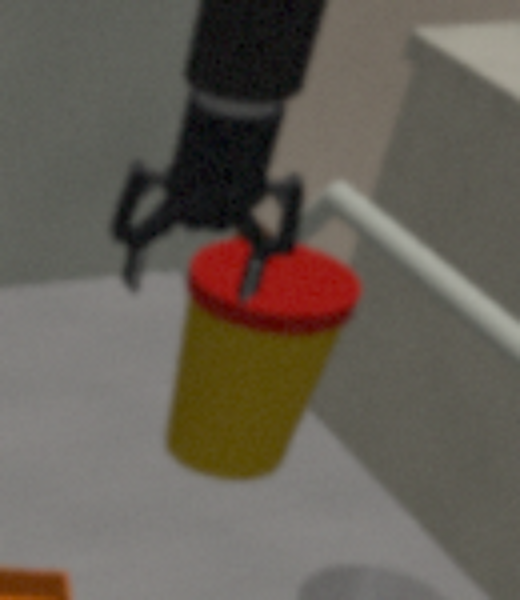

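View pics/w0.png

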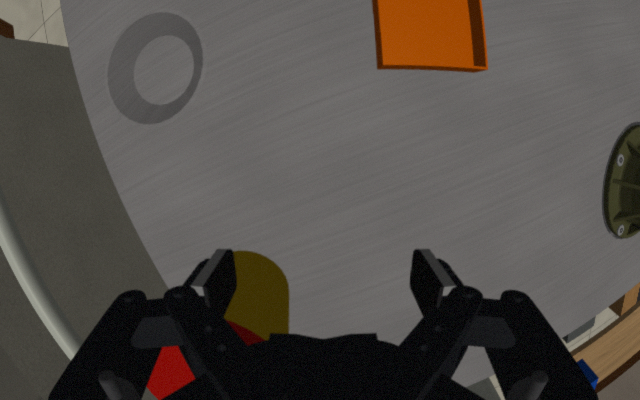

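Emit:
jog_arm --twist '[[0,0,3],[0,0,6],[0,0,9],[0,0,12],[0,0,15],[0,0,18],[0,0,21],[0,0,24],[0,0,26],[0,0,26],[0,0,26],[0,0,26]]' --xyz '[[0.01,-0.017,0],[0.03,-0.05,0],[0.05,-0.084,0],[0.07,-0.118,0],[0.09,-0.152,0],[0.11,-0.186,0],[0.13,-0.22,0],[0.15,-0.254,0],[0.17,-0.288,0],[0.19,-0.322,0],[0.21,-0.355,0],[0.219,-0.37,0]]' --claw '[1,1,1,1,1,1,1,1,1,1,1,1]'

```text
time: 1.15
tcp_pos: [0.437, 0.1862, 0.2315]
orientation: [0.0, 0.999, 0.041, 0.0]
contact_force: [0.4, 0.4, 0.7]
opening: 0.0002
```

Emit:
jog_arm --twist '[[0,0,0],[0,0,0],[0,0,0],[0,0,0],[0,0,0]]' --xyz '[[0,0.002,-0.03],[0,0.002,-0.06],[0,0.002,-0.09],[0,0.002,-0.1],[0,0.002,-0.1]]' --claw '[1,1,1,1,1]'

```text
time: 1.57
tcp_pos: [0.4345, 0.1904, 0.1284]
orientation: [0.002, 0.999, 0.042, -0.002]
contact_force: [0.3, -0.4, -0.1]
opening: 0.0002
```

```bash
python3 - <<'E'
from h import *
s=manip.get_state();print(s['time'],s['tcp_pos'],s['contact_force'])
im,d=optics.get_image('scene');a=cv2.resize(im[110:260,270:430],None,fx=3.5,fy=3.5,interpolation=cv2.INTER_CUBIC);save('s1',a)
im,d=optics.get_image('wrist');save('w1',im)
E
```

```text
1.5667 [0.43453024 0.19038657 0.12837398] [ 0.34296564 -0.42536933 -0.0799696 ]
```

View pics/s1.png

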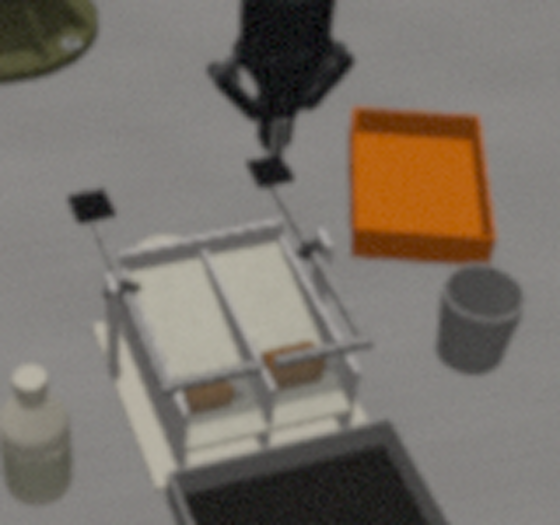

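View pics/w1.png

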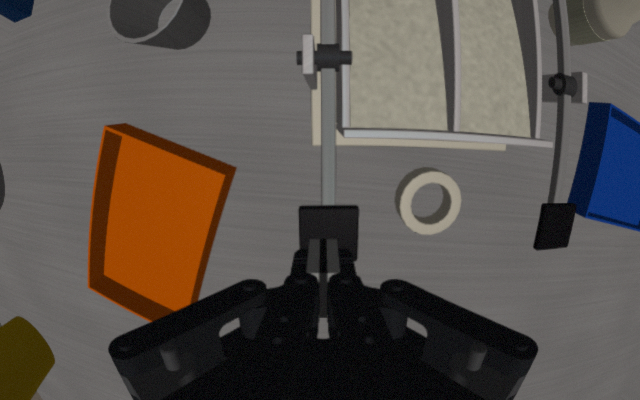

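The wrist view shows the closed tips at (323,250) over the left paddle (328,235), centred across it and a little to the robot side. Now I press.

Emit:
jog_arm --twist '[[0,0,0],[0,0,0],[0,0,0],[0,0,0],[0,0,0],[0,0,0],[0,0,0],[0,0,0]]' --xyz '[[0.003,-0.001,-0.01],[0.003,-0.001,-0.018],[0.003,-0.001,-0.026],[0.003,-0.001,-0.034],[0.003,-0.001,-0.042],[0.003,-0.001,-0.05],[0.003,-0.001,-0.055],[0.003,-0.001,-0.055]]' --claw '[1,1,1,1,1,1,1,1]'

```text
time: 2.33
tcp_pos: [0.4391, 0.1904, 0.0757]
orientation: [0.0, 0.999, 0.042, 0.0]
contact_force: [0.8, 1.7, 5.8]
opening: -0.0001
```

```bash
python3 - <<'E'
from h import *
s=manip.get_state();print(s['time'],s['tcp_pos'],s['contact_force'])
im,d=optics.get_image('scene');a=cv2.resize(im[110:290,270:430],None,fx=3.3,fy=3.3,interpolation=cv2.INTER_CUBIC);save('s2',a)
E
```

```text
2.3333 [0.43906183 0.19037994 0.07572139] [0.82842365 1.66328005 5.75042913]
```

View pics/s2.png

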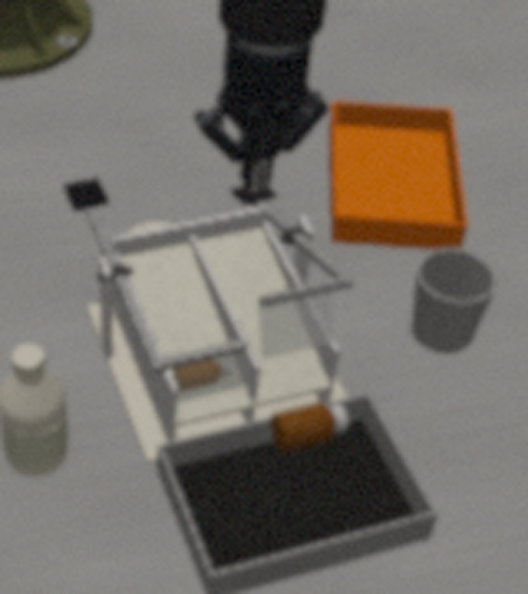

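The left gate is up and the large vial is dropping into the dish at (310,425), while the small vial stays behind its gate. I'll hold a while longer.

Emit:
jog_arm --twist '[[0,0,0],[0,0,0],[0,0,0],[0,0,0],[0,0,0],[0,0,0],[0,0,0],[0,0,0],[0,0,0],[0,0,0],[0,0,0],[0,0,0]]' --xyz '[[0,0,0],[0,0,0],[0,0,0],[0,0,0],[0,0,0],[0,0,0],[0,0,0],[0,0,0],[0,0,0],[0,0,0],[0,0,0],[0,0,0]]' --claw '[1,1,1,1,1,1,1,1,1,1,1,1]'

```text
time: 3.38
tcp_pos: [0.4389, 0.1904, 0.0766]
orientation: [0.0, 0.999, 0.042, 0.0]
contact_force: [-0.2, -0.1, 4.8]
opening: 0.0001
```

```bash
python3 - <<'E'
from h import *
im,d=optics.get_image('scene');a=cv2.resize(im[110:290,270:430],None,fx=3.3,fy=3.3,interpolation=cv2.INTER_CUBIC);save('s3',a)
E
```

```text
(no output)
```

View pics/s3.png

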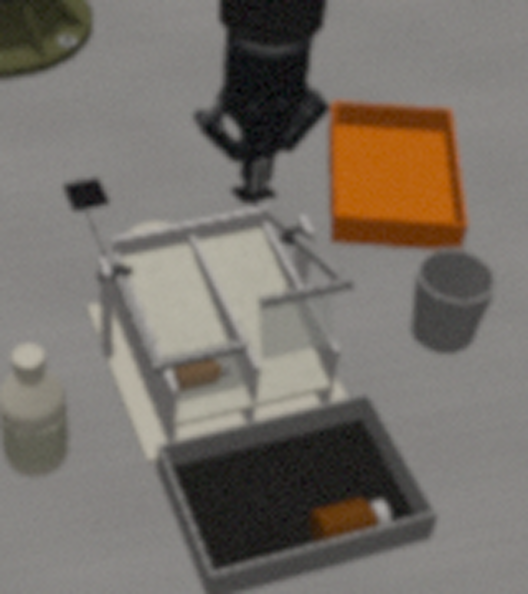

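The vial lies in the dish at (350,515). I'll raise the tips gently, then retreat.

Emit:
jog_arm --twist '[[0,0,0],[0,0,0],[0,0,0],[0,0,0],[0,0,0],[0,0,0],[0,0,0],[0,0,0],[0,0,0],[0,0,0],[0,0,0],[0,0,0]]' --xyz '[[0,0,0.006],[0,0,0.012],[0,0,0.018],[0,0,0.024],[0,0,0.03],[0,0,0.036],[0,0,0.042],[0,0,0.055],[0,0,0.08],[-0.01,0,0.11],[-0.01,0,0.14],[-0.01,0,0.14]]' --claw '[1,1,1,1,1,1,1,1,1,1,1,1]'

```text
time: 4.43
tcp_pos: [0.4309, 0.1911, 0.224]
orientation: [-0.002, 0.999, 0.042, 0.005]
contact_force: [0.2, -0.4, 0.4]
opening: -0.0001
```

Emit:
jog_arm --twist '[[0,0,0],[0,0,0],[0,0,0],[0,0,0],[0,0,0],[0,0,0],[0,0,0],[0,0,0],[0,0,0],[0,0,0],[0,0,0],[0,0,0]]' --xyz '[[0,0,0],[0,0,0],[0,0,0],[0,0,0],[0,0,0],[0,0,0],[0,0,0],[0,0,0],[0,0,0],[0,0,0],[0,0,0],[0,0,0]]' --claw '[1,1,1,1,1,1,1,1,1,1,1,1]'

```text
time: 5.43
tcp_pos: [0.4288, 0.1904, 0.2163]
orientation: [0.0, 0.999, 0.042, 0.0]
contact_force: [0.3, -0.7, -0.7]
opening: -0.0002
```

```bash
python3 - <<'E'
from h import *
s=manip.get_state();print(s['time'],s['tcp_pos'],s['contact_force'])
def vial(P,im):
    h=cv2.cvtColor(im,cv2.COLOR_RGB2HSV);m=(h[...,0]<22)&(h[...,1]>130);m[:,:295]=0;m[:200]=0;m[:,410:]=0
    q=P[m];return q[(q[:,2]>0)&(q[:,2]<.1)&(q[:,0]>.67)]
for i in range(2):
    im,d=optics.get_image('scene');q=vial(cloud('scene',d),im);print(len(q),q.mean(0),q.max(0))
a=cv2.resize(im[110:290,270:430],None,fx=3.3,fy=3.3,interpolation=cv2.INTER_CUBIC);save('s4',a)
it,dt=optics.get_image('top');save('top4',it)
z=np.load('pics/top0.npz')
for n,u,v in(('bottle',362,167),('dish wall',309,130)):print(n,z['P'][v,u],cloud('top',dt)[v,u])
E
```

```text
5.4333 [0.42882798 0.19043735 0.21630229] [ 0.32705338 -0.72662657 -0.71199387]
177 [0.79096102 0.16313996 0.03544887] [0.80390669 0.19327899 0.04363819]
173 [0.79123817 0.1627042  0.03629663] [0.80478228 0.19200213 0.04345453]
bottle [ 0.65033588 -0.05392483  0.12735706] [ 0.65069236 -0.05417023  0.12488372]
dish wall [0.75665849 0.05461665 0.00941407] [0.75698947 0.05462774 0.00793245]
```

View pics/s4.png

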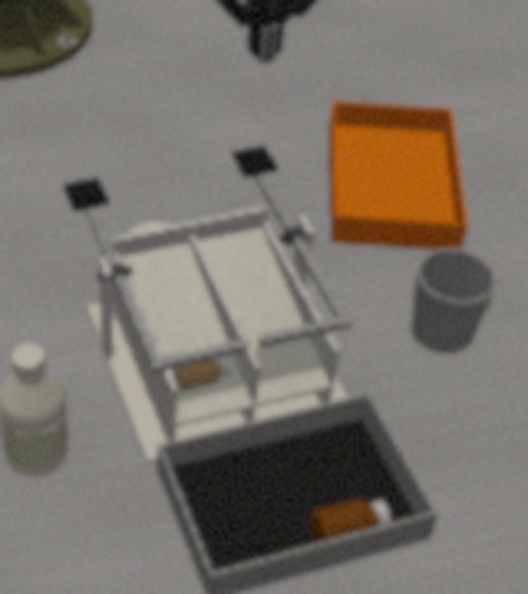

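View pics/top4.png

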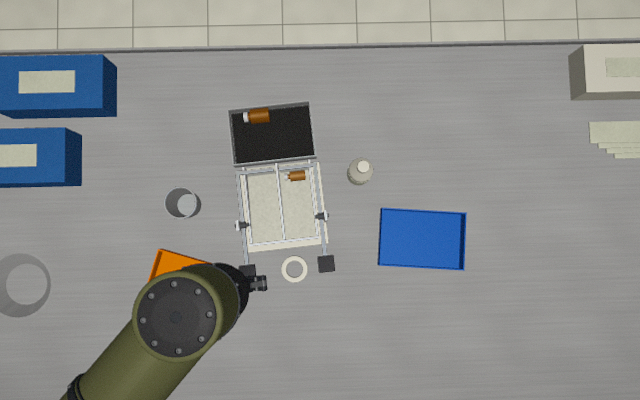

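The vial is at rest in the dish, both paddles are up and both gates are down. Nothing else has moved, so I'm handing in.

```bash
python3 -c "
from h import *
job_done()"
```

```text
the job is handed in; nothing more can be done
```

The large vial rolled out into the steel dish, and the job is handed in. I pressed the left paddle, which is the large vial's lane, with closed fingertips to about 34 mm down. I held it for about 1 s and let it rise slowly, then pulled the arm clear and handed in soon after t = 5.4 s.

**Vial:** two pictures in a row put it at the same place in the dish to within 0.5 mm. Its top is about 43 mm above the work surface, against an expected 40 mm.

**Levers and small vial:** both paddles are up and both gates shut by eye in the last pictures; I did not measure the lever angles. The small vial is still behind its gate.

**Other objects:** in the top view the bottle and dish wall read the same as at the start to within 0.5 mm sideways. I checked the cup and tape roll only by eye, and they looked unmoved. The arm was about 0.1 m above the paddle and touching nothing.

No check failed. The scene and top cameras differed by about 5 mm on where the paddle was, and I used the top camera's value.

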